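# Set up the ID-card reader: cover home, polariser ring to 120 degrees

### The job

Get the desktop card reader ready to check the ID card lying in it: first slide the grey cover gently fully home over the card compartment, then turn the black polariser ring by its ribs until its scale reads 120 degrees against the index line, and let go. The lamp bridge over the ring must not be knocked, and everything else on the desk stays where it is.

Things in the scene. Friction and masses are not known exactly. Their poses are not given: they have to be found in the camera images.
- reader: White desktop ID-card reader, fixed to the table. Housing 220 mm (its x) by 360 mm (its y), deck 46 mm above the table. Origin: centre of the underside, on the table; z up; the -x side is its front, facing the robot give or take the yaw. The round black polariser ring lies on the half at -y, the card compartment with its grey sliding cover on the half at +y
- compartment (a point): Middle of the card compartment's mouth (reader's x -51, y +95 mm, deck height): a recess 94 mm in x by 62 mm in y, 8 mm deep, with a card in it. Two rails, 6 mm wide and up to 54 mm above the table, run along x at y +53 and +137 mm and guide the cover
- cover (a joint): How far the cover is open, m: 0 = fully home against a hard end stop, over the compartment; 0.1 = fully open. It grows as the cover slides to the reader's +x; so it is closed by pushing to -x, towards the front. About 2.5 N of friction; it stays where it is left. The cover is a flat plate 104 mm (x) by 77 mm (y), 4 mm thick, its top 50.5 mm above the table
- cover_rib (a point): Middle of the top edge of the cover's rib: a straight upright rib across the slide, 50 mm long (reader's y), 8 mm thick (x), 16 mm tall, at the centre of the cover plate. This point is 66.5 mm above the table; with the cover home it is at x -51, y +95 mm in the reader's frame. Axes as the reader's
- ring (a joint): Reading of the ring's scale at the index line, rad: 0 to 5.236 (300 degrees), stops at both ends. It grows as the ring turns counter-clockwise seen from above. About 0.12 N m of friction; it stays where it is left. White graduations round the rim run clockwise: every 10 degrees a short tick, every 30 a long one, and at zero a triangle in place of a tick
- ring_axis (a point): On the ring's vertical axis (reader's x 0, y -85 mm), at its top, 54 mm above the table. The ring is a flat black disc 160 mm across. Four alike grey straight radial ribs for the fingers stand on it, 40 to 66 mm from the axis, 8 mm thick, 16 mm tall. At reading q they lie at the angles q, q+90, q+180, q+270 degrees about the axis, counter-clockwise from the reader's x. Axes as the reader's
- ring_zero (a point): The zero mark of the scale: a white triangle pointing outward on the top of the ring, 75 mm from its axis, 54 mm above the table, in line with one rib. The x axis of this point points from the ring's axis outward through the zero mark
- index (a point): Inner end of the fixed index line: a black line on a small white block on the deck beside the ring, on the reader's +x side (x +82, y -85 mm, 54 mm above the table). The scale is read where it meets this line
- bridge: Fixed aluminium lamp bridge along the reader's y over the ring's axis: bar 18 mm wide, 80 to 94 mm above the table, posts 89 mm either side of the axis, a black lamp 36 mm across, 78 to 98 mm high, at its middle. Ribs pass below it, a finger pushing one does not: the ring is pushed in strokes before or behind it. Origin: on the ring's axis, 46 mm above the table
- stamp: rubber stamp with a turned wooden handle, 40 mm wide at the foot, 68 mm tall, standing upright near the reader's front. Origin: centre of its underside. To be left alone
- stapler: black and grey stapler, 130 x 34 mm, 39 mm tall, lying near the reader's front. Origin: centre of its underside, x along its length. To be left alone
- glue: small closed glue bottle, 28 mm across, 90 mm tall, standing behind the reader (its +x side). Origin: centre of its underside. To be left alone
- pen_cup: black round pen cup 80 mm across, 95 mm tall, with pens up to 145 mm high. Origin: centre of its underside. To be left alone
- calculator: flat black desk calculator 150 x 100 x 17 mm. Origin: centre of its underside. To be left alone
- mug: white mug 80 mm across, 95 mm tall. Origin: centre of its underside. To be left alone
- tape: black tape dispenser 150 x 50 mm, 75 mm tall. Origin: centre of its underside. To be left alone

How it is judged:
On the way, in this order (a step that is already met when the one before it is completed fails the run):
1. the cover is fully home over the card compartment (value of joint cover below 0.002 m), for 0.2 s.
2. the ring's scale reads 120 degrees against the index line, at rest (value of joint ring between 2.0244 and 2.1644 rad and velocity of joint ring between -0.05 and 0.05 rad/s), for 0.3 s.
At the end, for the whole second after the job is handed in: The cover is within 2 mm of fully home, the ring's scale reads 120 degrees to within 4 degrees, and both are at rest (value of joint cover below 0.002 m and value of joint ring between 2.0244 and 2.1644 rad and velocity of joint ring between -0.03 and 0.03 rad/s and velocity of joint cover between -0.01 and 0.01 m/s); the robot touches nothing.
It fails at once if the cover is pushed with more than 40 N (contact force between anything else and cover above 40 N).
It fails at once if the lamp bridge is knocked (more than 10 N) (contact force between anything else and bridge above 10 N).
It fails at once if another thing on the desk is moved by more than 20 mm (distance of any of stamp, stapler, glue, pen_cup, calculator, mug, tape from where it was at the start of the episode above 0.02 m).
It also fails if it takes over 67 s, if anything falls off the work surface, if the arm or the gripper's body presses on something with over 40 N, if the wrist force passes 120 N, or if a joint passes its speed limit or range.

### The arm

A 7-joint arm with a two-finger parallel gripper is mounted at the origin on the work surface. World frame = base frame: x ahead of the robot, y to its left, z up, the work surface at z = 0. Lengths are in m, angles in rad, forces in N, time in s.
With the tool pointing down it reaches from about 0.425 to 0.825 m from the base axis. Payload 3.6 kg.
Tool frame: the origin (TCP) lies on the centre line of the jaws, within the pads' length; the fingertips stand arm.tip_extent ahead of it and the grasp point (between the pads) lies 6 mm ahead of it (arm.tip_extent is the distance from the TCP to the fingertips, in m); z points along the fingers, y is the line along which they close (so a half turn about z gives the same grasp; the last joint's range is limited). The gripper opens to 93 mm and grips with 3 to 60 N. Pads are 15 mm wide; open, the fingers measure 128 mm over their backs; the gripper's body (75 mm by 188 mm) begins 65 mm behind the grasp point.
Start: joints at [1.278, 0.615, -0.013, 1.423, 0.008, 1.103, -0.04], TCP at [0.171, -0.627, 0.244] pointing down, gripper open.
Joint ranges: [-3.12, 3.12], [-0.3, 2.06], [-1.34, 1.32], [0.26, 2.42], [-1.36, 4.5], [0.01, 1.98], [-2.84, 2.84]. Speed limits (rad/s): [2.79, 2.79, 3.14, 3.14, 3.14, 3.14, 3.14].

### API

Orientations are given as a unit quaternion [x, y, z, w].
In Python, from cell import arm gives the robot as it stands.
- The arm moves only by the tool send_rows, never from a script. Its argument "commands" is a list of rows, each a list of 5 numbers: the closure, from -1 (fully open) to 1 (shut), then the shift along the tool's x, y, z scaled (see below), then the turn about the tool's z scaled (see below). A call has exactly 5 rows; each row shifts and turns the commanded pose from where the row before left it, along the tool's axes as they then stand; what a row does not reach is not made up. The controller multiplies each number of a shift by 40 mm and each number of a turn by pi rad. A row lasts 1/12 s, in which the tool goes at most 41.7 mm and 7.16 degrees, less where a joint would pass 70% of its speed; a pose out of reach is approached as far as the arm can. A call with a number of a shift or a turn outside -1 to 1 is refused whole. A call with a gripper value outside its range is refused whole. The fingers move at their own pace and stop on an object; "squeeze" is the grip in N (left out, the last holds). Time passes only in rows, so rows that do not move let the fingers close, or fill a call up. It gives the time, the measured TCP pose, the force, the opening and the grip force at its end, in the units of the state.
- arm.read_state(): the state, without advancing time (a new reading comes with each control period).
- arm.read_camera(name): name is "scene" or "top" or "wrist"; returns a dict with "image" (480x640x3 uint8, red, green, blue), "intrinsics" (3x3 intrinsics, pixels), "dist" ([k1, k2, p1, p2, k3] as OpenCV has them; the pictures are not rectified), "view" (4x4, takes a point from world to camera coordinates); the wrist camera has in their place "T_tool_cam" (4x4, takes a point from camera to tool coordinates, whose origin is the TCP and whose axes are the flange's). Camera axes: x right, y up, looking along -z (the intrinsics and any distortion apply to the point x, -y, -z); pixel columns grow to the right and rows downward; lengths in m; the calibration is good to about 2 mm. A picture is of the moment at which its call begins: read the wrist's pose just before it. There is no depth.
- arm.sign_off(): hands the job in; it is judged then, once.
Trained networks look in a picture, given as the dict that the camera call returned (one of the last four; its "shot" number tells which), for a name from the list of things; names that differ only in an ending like _2 or _b are one class to them, and where a whole thing is asked for, a point or a joint stands for the part that bears it (a point fixed in the world has none). Each returns a list of dicts, best first, with "confidence" (0 to 1); they miss things now and then, are a little off and sometimes report something else, mostly with a low value. They report only what shows in the picture. A call takes as long as a camera call.
- arm.look_for(picture, label): "at" ([column, row] in pixels, amid what is visible of it).
- arm.outline_of(picture, label): "pixels" (480x640 bool, what is visible of it) and "at" ([column, row] in pixels, amid what is visible of it).
The state is a dict: "time_s": time; "joints": joint angles; "joint_vel": joint speeds; "effort": joint torques, N m; "ee_pos": TCP position; "orientation": TCP orientation; "contact_force": force on the tool from outside, world axes, zero at the start; "wrist_torque": the same for the moment, N m; "opening": opening from 0.0 (shut) to 1.0 (fully open); "grasp_force": force on a finger pad.
Only numpy, scipy, OpenCV 4.12 (cv2) and the standard library are available. Lean on these libraries where they do the work, as an engineer would, in place of code of your own. Each camera call takes 0.05 s, during which the arm holds its last target. There are 200 camera calls.

## Working session

There is one attempt and no reset: what is moved stays moved. The work goes in short steps, Python scripts to look and compute and a tool call to move; the robot and the scene stay as the last step left them, time stands still between calls to the robot, and variables do not carry over. Pictures are saved under pics/ and viewed, at most 10 in all, crops included, and the job is handed in when it is done.

Besides the shell and the picture viewer there is one more tool, called after "Request:" in YAML: its name, and indented under it one key for each argument. send_rows: Moves the arm, as the interface text tells. Its arguments: {"type":"object","properties":{"commands":{"type":"array"},"squeeze":{"type":"number"}},"required":["commands"]}

```bash
mkdir -p pics; ls
python3 - <<'E'
from cell import arm
import cv2
s=arm.read_state();print({k:s[k] for k in('time_s','ee_pos','orientation','opening')},arm.tip_extent)
for n in('scene','top'):
    p=arm.read_camera(n);cv2.imwrite(f'pics/{n}0.png',p['image'][:,:,::-1]);print(n,p['intrinsics'],p['dist'],p['view'])
    for l in('reader','cover_rib','ring_zero','ring_axis','index','compartment','bridge','ring','cover','glue','stamp','stapler','pen_cup'):
        print(l,[(x['at'],x['confidence']) for x in arm.look_for(p,l)[:2]])
E
```

```text
pics
{'time_s': 0.0, 'ee_pos': array([ 0.17055216, -0.62647393,  0.24251026]), 'orientation': array([ 9.91177181e-01,  1.32537583e-01, -1.84545004e-04, -1.24538249e-03]), 'opening': 0.9968139302808813} 0.025
scene [[559.38595875   0.         314.11551159]
 [  0.         559.38595875 237.45151864]
 [  0.           0.           1.        ]] [-0.08554139  0.          0.          0.          0.        ] [[-0.87664468  0.48112091  0.00409583  0.46985832]
 [-0.32303275 -0.59486031  0.73606457  0.13590022]
 [ 0.3565725   0.643944    0.67689894 -1.37034747]
 [ 0.          0.          0.          1.        ]]
reader [([296.5, 233.6], 0.94), ([258.9, 148.0], 0.56)]
cover_rib [([305.8, 247.6], 0.59)]
ring_zero [([270.3, 197.4], 0.58), ([342.0, 187.3], 0.46)]
ring_axis [([296.9, 230.7], 0.58)]
index [([299.8, 227.0], 0.6)]
compartment [([301.8, 225.9], 0.62)]
bridge [([275.9, 188.7], 0.75), ([304.2, 248.2], 0.66)]
ring [([271.1, 198.1], 0.55), ([304.5, 249.7], 0.5)]
cover [([306.4, 249.4], 0.82), ([296.5, 228.5], 0.67)]
glue []
stamp [([362.5, 206.7], 0.77)]
stapler [([343.2, 184.8], 0.61)]
pen_
[... 270 characters left out ...]
2]
 [ 0.99222362 -0.02335005  0.12225817 -0.54785212]
 [-0.12233965 -0.00208804  0.9924861  -1.02806373]
 [ 0.          0.          0.          1.        ]]
reader [([330.2, 194.8], 0.67), ([353.1, 250.4], 0.64)]
cover_rib [([307.1, 237.9], 0.88), ([337.5, 313.2], 0.64)]
ring_zero [([384.7, 247.7], 0.64)]
ring_axis [([348.4, 250.6], 0.67), ([471.4, 208.0], 0.23)]
index [([349.6, 248.1], 0.77)]
compartment [([350.9, 249.8], 0.87)]
bridge [([387.5, 243.4], 0.87)]
ring [([384.2, 250.8], 0.81), ([330.8, 195.6], 0.4)]
cover [([308.3, 236.3], 0.85)]
glue [([331.2, 194.4], 0.65)]
stamp [([340.2, 313.5], 0.66)]
stapler [([385.4, 313.1], 0.66), ([146.7, 301.0], 0.43)]
pen_cup [([150.5, 212.4], 0.88)]
```

Run:
```python
import cv2
a=cv2.imread('pics/top0.png')[160:340,240:480];cv2.imwrite('pics/topc.png',cv2.resize(a,(800,600),interpolation=cv2.INTER_CUBIC))
```

```text
(no output)
```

View pics/topc.png

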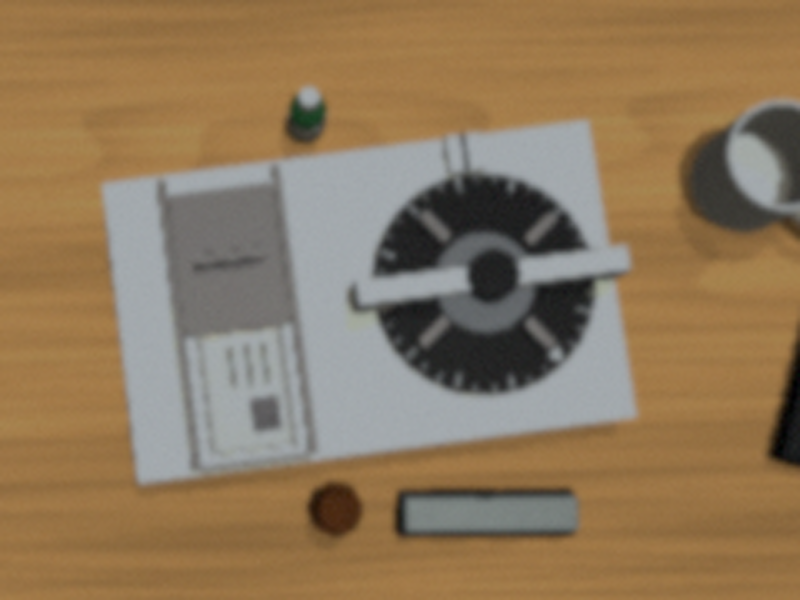

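View pics/scene0.png

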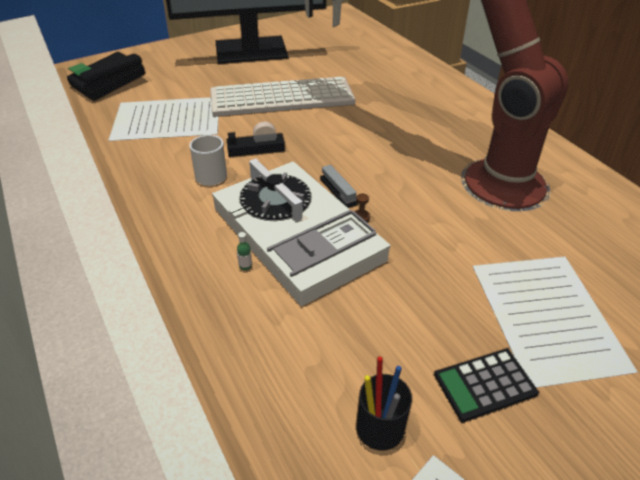

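The top crop shows the deck corners at crop pixels (103,183), (590,121), (636,415) and (138,483). The ring centre is near (486,283), the zero triangle near (556,355), the index line near (457,150), and the cover is fully open with its rib near (230,262). The scene picture confirms the layout: stamp and stapler in front, glue behind.

```bash
cat > h.py <<'E'
import numpy as np,cv2
from scipy.optimize import least_squares
from cell import arm
def ray(p,uv,z,V=None):
    V=np.array(p['view']) if V is None else V
    d=cv2.undistortPoints(np.array([[uv]],float),np.array(p['intrinsics']),np.array(p['dist']))[0,0]
    R,t=V[:3,:3],V[:3,3];o=-R.T@t;w=R.T@np.array([d[0],-d[1],-1])
    return o+w*(z-o[2])/w[2]
def world(P,r):  # reader frame point -> world, P=(x,y,yaw)
    c,s=np.cos(P[2]),np.sin(P[2]);return np.array([P[0]+c*r[0]-s*r[1],P[1]+s*r[0]+c*r[1]])
E
python3 - <<'E'
from h import *
p=arm.read_camera('top')
f=lambda u,v:((u+.5)*.3-.5+240,(v+.5)*.3-.5+160)
C=[((103,183),(.11,.18),.046),((590,121),(.11,-.18),.046),((636,415),(-.11,-.18),.046),((138,483),(-.11,.18),.046)]
M=[(ray(p,f(*a),z)[:2],b) for a,b,z in C]
s=least_squares(lambda P:np.ravel([world(P,b)-m for m,b in M]),[.6,-.1,0]);P=s.x
print('pose',P,np.degrees(P[2]),'res mm',(s.fun*1000).round(1))
ax=world(P,(0,-.085));print('axis',ax,'ring center seen',ray(p,f(486,283),.054))
z=ray(p,f(556,355),.054)[:2]-ax;print('zero r',np.hypot(*z),'ang rel',np.degrees(np.arctan2(z[1],z[0])-P[2])%360)
rib=ray(p,f(230,265),.0665)[:2]
for n in('cover_rib','cover'):
  for x in arm.look_for(p,n)[:1]:
    w=ray(p,x['at'],.0585)[:2];c,s_=np.cos(P[2]),np.sin(P[2]);d=w-P[:2];print(n,w,'reader',c*d[0]+s_*d[1],-s_*d[0]+c*d[1])
d=rib-P[:2];print('rib',rib,c*d[0]+s_*d[1],-s_*d[0]+c*d[1])
for a in((436,224),(541,228),(435,333),(540,333)):
  q=ray(p,f(*a),.070)[:2]-ax;print('ribs',np.hypot(*q),np.degrees(np.arctan2(q[1],q[0])-P[2])%360)
for a,h in(((306,100),.09),((336,508),.068)):print(ray(p,f(*a),h))
E
```

```text
pose [ 0.53859775 -0.08154567  0.10688218] 6.123897628597627 res mm [ 0.6  0.2  1.   0.8 -1.6 -0.6 -0.  -0.4]
axis [ 0.54766545 -0.16606062] ring center seen [ 0.5469184  -0.16665202  0.054     ]
zero r 0.07241765855369146 ang rel 215.92237968678273
cover_rib [0.56647333 0.01776541] reader 0.038310890616913826 0.09577062549979598
cover [0.57380228 0.02096774] reader 0.045939644286103185 0.09817284417603715
rib [0.56254538 0.01680798] 0.03430322009635698 0.09523769575081362
ribs 0.05388849074133433 35.350116255573134
ribs 0.05285255587162519 306.4464878440675
ribs 0.05428076550001025 127.42429699272571
ribs 0.0523229480164464 215.4352387902609
[ 0.67542584 -0.03968717  0.09      ]
[ 0.38980075 -0.0535088   0.068     ]
```

Request:
send_rows:
  commands:
    - [1,0.73,-0.64,0,0]
    - [1,0.73,-0.64,0,0]
    - [1,0.73,-0.64,0,0]
    - [1,0.73,-0.64,0,0]
    - [1,0.73,-0.64,0,0]
  squeeze: 20

```text
time_s: 1.97
ee_pos: [0.2788, -0.4638, 0.2439]
orientation: [0.991, 0.132, 0.0, 0.0]
contact_force: [0.6, -0.6, -0.4]
opening: 0.691
grasp_force: 0.0
```

Request:
send_rows:
  commands:
    - [1,0.73,-0.64,0,0]
    - [1,0.73,-0.64,0,0]
    - [1,0.73,-0.64,0,0]
    - [1,0.73,-0.64,0,0]
    - [1,0.73,-0.64,0,0]

```text
time_s: 2.38
ee_pos: [0.3861, -0.3019, 0.244]
orientation: [0.991, 0.132, 0.0, 0.0]
contact_force: [0.1, 0.1, -0.0]
opening: 0.331
grasp_force: 0.0
```

Request:
send_rows:
  commands:
    - [1,0.73,-0.64,0,0]
    - [1,0.73,-0.64,0,0]
    - [1,0.73,-0.64,0,0]
    - [1,0.73,-0.64,0,0]
    - [1,0.73,-0.64,0,0]

```text
time_s: 2.8
ee_pos: [0.4934, -0.1399, 0.244]
orientation: [0.991, 0.132, 0.0, 0.0]
contact_force: [-0.0, -0.6, 0.5]
opening: 0.015
grasp_force: 0.0
```

Request:
send_rows:
  commands:
    - [1,0.73,-0.64,0,0]
    - [1,0.73,-0.64,0,0]
    - [1,0.73,-0.64,0,0]
    - [1,0.73,-0.64,0,0]
    - [1,0,0,0,0]

```text
time_s: 3.22
ee_pos: [0.5817, -0.0014, 0.2437]
orientation: [0.99, 0.139, 0.003, -0.004]
contact_force: [-0.5, 1.3, -0.4]
opening: 0.009
grasp_force: 0.0
```

```bash
cat >> h.py <<'E'
P=np.array([0.5386,-0.0815,0.10688])
from scipy.spatial.transform import Rotation as Ro
def st():
    s=arm.read_state();R=Ro.from_quat(s['orientation']).as_matrix()
    d=np.array(s['ee_pos'][:2])-P[:2];c,k=np.cos(P[2]),np.sin(P[2])
    r=np.array([c*d[0]+k*d[1],-k*d[0]+c*d[1]])
    print('t',round(s['time_s'],2),'pos',s['ee_pos'].round(4),'yawx-reader',round(np.degrees(np.arctan2(R[1,0],R[0,0])-P[2]),2),'reader mm',(r*1000).round(1),'F',np.round(s['contact_force'],1),'open',s['opening'])
    a=r-[0,-.085];print('ring polar',round(np.hypot(*a)*1000,1),round(np.degrees(np.arctan2(a[1],a[0]))%360,1),'j',np.round(s['joints'],2),'tilt',R[:,2].round(4))
    return s,R,r
def go(R,r,tx,ty,tz,s):  # tool-unit shift to reader-frame target
    w=world(P,(tx,ty));d=np.array([w[0],w[1],tz])-s['ee_pos'];print('units',(R.T@d/.04).round(3))
E
python3 -c "
from h import *
s,R,r=st();go(R,r,.072,.095,.082,s)"
```

```text
t 3.22 pos [ 0.5817 -0.0014  0.2437] yawx-reader 9.87 reader mm [51.4 75.1] F [-0.5  1.3 -0.4] open 0.008624258807932163
ring polar 168.1 72.2 j [ 0.05  0.51 -0.13  1.63  0.07  1.   -1.39] tilt [ 0.004   0.0078 -1.    ]
units [ 0.568 -0.377  4.048]
```

Request:
send_rows:
  commands:
    - [1,0.57,-0.38,0,-0.0394]
    - [1,0,0,0,-0.0394]
    - [1,0,0,0,-0.0394]
    - [1,0,0,0,-0.0394]
    - [1,0,0,0,-0.0394]

```text
time_s: 3.63
ee_pos: [0.5963, 0.0085, 0.2436]
orientation: [0.902, 0.431, -0.0, 0.0]
contact_force: [-0.3, -0.9, 0.8]
opening: 0.009
grasp_force: 0.0
```

Request:
send_rows:
  commands:
    - [1,0,0,0,-0.0394]
    - [1,0,0,0,-0.0394]
    - [1,0,0,0,-0.0394]
    - [1,0,0,0,-0.0394]
    - [1,0,0,0,-0.0394]

```text
time_s: 4.05
ee_pos: [0.5962, 0.0082, 0.2438]
orientation: [0.728, 0.685, -0.0, 0.0]
contact_force: [0.1, 0.1, 0.3]
opening: 0.005
grasp_force: 0.0
```

Request:
send_rows:
  commands:
    - [1,0,0,0,-0.0394]
    - [1,0,0,0,-0.0394]
    - [1,0,0,0,-0.0394]
    - [1,0,0,0,-0.0394]
    - [1,0,0,0,-0.0394]

```text
time_s: 4.47
ee_pos: [0.5962, 0.0081, 0.2437]
orientation: [0.485, 0.874, -0.0, 0.0]
contact_force: [-0.1, -0.3, -0.8]
opening: 0.006
grasp_force: 0.0
```

Request:
send_rows:
  commands:
    - [1,0,0,0,-0.0394]
    - [1,0,0,0,-0.0394]
    - [1,0,0,0,-0.0394]
    - [1,0,0,0,-0.0394]
    - [1,0,0,0,-0.0394]

```text
time_s: 4.88
ee_pos: [0.5963, 0.008, 0.2437]
orientation: [0.196, 0.981, -0.0, 0.0]
contact_force: [0.9, 0.3, -0.6]
opening: 0.004
grasp_force: 0.0
```

Request:
send_rows:
  commands:
    - [1,0,0,0,-0.0394]
    - [1,0,0,0,-0.0394]
    - [1,0,0,0,-0.0394]
    - [1,0,0,0,-0.0394]
    - [1,0,0,0,0]

```text
time_s: 5.3
ee_pos: [0.5963, 0.0078, 0.2433]
orientation: [-0.048, 0.999, 0.0, -0.0]
contact_force: [0.0, 0.0, 0.0]
opening: 0.004
grasp_force: 0.0
```

```bash
python3 -c "
from h import *
import numpy as np
s,R,r=st();go(R,r,.072,.095,.082,s)
s=arm.read_state();p=arm.read_camera('wrist');cv2.imwrite('pics/w1.png',p['image'][:,:,::-1])
T=np.eye(4);T[:3,:3]=Ro.from_quat(s['orientation']).as_matrix();T[:3,3]=s['ee_pos'];V=np.linalg.inv(T@np.array(p['T_tool_cam']))
# overlay expected points
def pr(x,y,z):
    w=V@np.r_[world(P,(x,y)),z,1];q=cv2.projectPoints(np.array([[w[0],-w[1],-w[2]]]),np.zeros(3),np.zeros(3),np.array(p['intrinsics']),np.array(p['dist']))[0].ravel();return q
im=p['image'][:,:,::-1].copy()
for a in [(.049,.07,.0665),(.049,.12,.0665),(.101,.095,.0505),(-.003,.095,.0505),(.11,.18,.046),(.082,-.085,.054)]:
    q=pr(*a);print(a,q.round())
    if 0<=q[0]<640 and 0<=q[1]<480: cv2.drawMarker(im,tuple(int(v) for v in q),(0,0,255),0,12)
cv2.imwrite('pics/w1.png',im)
"
```

```text
t 5.3 pos [0.5963 0.0078 0.2433] yawx-reader -180.61 reader mm [66.9 82.6] F [0. 0. 0.] open 0.0044681709173418176
ring polar 180.5 68.3 j [ 0.47  0.68 -0.91  1.57  0.57  1.18  1.11] tilt [-6.e-04  2.e-04 -1.e+00]
units [-0.127  0.31   4.033]
(0.049, 0.07, 0.0665) [300. 209.]
(0.049, 0.12, 0.0665) [355. 209.]
(0.101, 0.095, 0.0505) [327. 257.]
(-0.003, 0.095, 0.0505) [327. 150.]
(0.11, 0.18, 0.046) [409. 263.]
(0.082, -0.085, 0.054) [145. 242.]
```

View pics/w1.png

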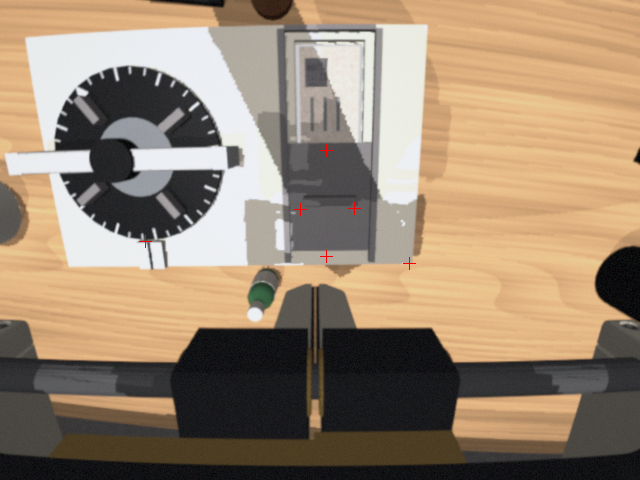

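The wrist picture shows the reader upside-down as expected. The cover's rib is near (329,199), its plate spans rows 142–250, and the fingers are closed. The rib sits about 9 mm less open than full, near reader x = 40 mm. I'll descend behind it at x = 68 mm.

Request:
send_rows:
  commands:
    - [1,-0.03,0.31,0.9,0]
    - [1,0,0,0.9,0]
    - [1,0,0,0.9,0]
    - [1,0,0,0.8,0]
    - [1,0,0,0.3,0]

```text
time_s: 5.77
ee_pos: [0.5937, 0.0196, 0.0872]
orientation: [-0.046, 0.999, -0.001, -0.004]
contact_force: [-0.3, -0.0, -0.4]
opening: 0.006
grasp_force: 0.0
```

Request:
send_rows:
  commands:
    - [1,0,0,0.2,0]
    - [1,0,0,0,0]
    - [1,0.1,0,0,0]
    - [1,0.1,0,0,0]
    - [1,0.1,0,0,0]

```text
time_s: 6.18
ee_pos: [0.5849, 0.0203, 0.0855]
orientation: [-0.047, 0.999, 0.0, 0.002]
contact_force: [0.2, -0.1, -0.4]
opening: 0.003
grasp_force: 0.0
```

```bash
python3 -c "
from h import *
st()"
```

```text
t 6.18 pos [0.5849 0.0203 0.0855] yawx-reader -180.71 reader mm [56.9 96.2] F [ 0.2 -0.1 -0.4] open 0.003041530029504523
ring polar 190.0 72.6 j [ 0.38  0.84 -0.78  1.76  0.75  0.86  0.92] tilt [ 3.2e-03  4.0e-04 -1.0e+00]
```

Request:
send_rows:
  commands:
    - [1,0,0,0,0]
    - [1,0.1,0,0,0]
    - [1,0.1,0,0,0]
    - [1,0.1,0,0,0]
    - [1,0.1,0,0,0]

```text
time_s: 6.6
ee_pos: [0.5693, 0.0185, 0.0845]
orientation: [-0.047, 0.999, 0.0, 0.001]
contact_force: [3.3, -0.5, 2.1]
opening: 0.005
grasp_force: 1.3
```

Request:
send_rows:
  commands:
    - [1,0.1,0,0,0]
    - [1,0.1,0,0,0]
    - [1,0.1,0,0,0]
    - [1,0.1,0,0,0]
    - [1,0.1,0,0,0]

```text
time_s: 7.02
ee_pos: [0.5482, 0.0164, 0.0837]
orientation: [-0.047, 0.999, -0.0, 0.0]
contact_force: [2.5, 0.4, 1.7]
opening: 0.006
grasp_force: 1.3
```

```bash
python3 -c "
from h import *
st()"
```

```text
t 7.02 pos [0.5482 0.0164 0.0837] yawx-reader -180.68 reader mm [19.9 96.3] F [2.5 0.4 1.7] open 0.005997912261978562
ring polar 182.4 83.7 j [ 0.4   0.8  -0.78  1.87  0.77  0.8   0.88] tilt [ 0. -0. -1.]
```

Request:
send_rows:
  commands:
    - [1,0.1,0,0,0]
    - [1,0.1,0,0,0]
    - [1,0.1,0,0,0]
    - [1,0.1,0,0,0]
    - [1,0.1,0,0,0]

```text
time_s: 7.43
ee_pos: [0.5282, 0.0143, 0.0836]
orientation: [-0.047, 0.999, -0.0, -0.0]
contact_force: [2.5, -1.2, 2.4]
opening: 0.003
grasp_force: 1.3
```

Request:
send_rows:
  commands:
    - [1,0.1,0,0,0]
    - [1,0.1,0,0,0]
    - [1,0.1,0,0,0]
    - [1,0.1,0,0,0]
    - [1,0.1,0,0,0]

```text
time_s: 7.85
ee_pos: [0.5082, 0.0123, 0.0836]
orientation: [-0.047, 0.999, -0.0, -0.0]
contact_force: [2.6, -1.7, 1.1]
opening: 0.01
grasp_force: 1.3
```

Request:
send_rows:
  commands:
    - [1,0.05,0,0,0]
    - [1,0.05,0,0,0]
    - [1,0.05,0,0,0]
    - [1,0.05,0,0,0]
    - [1,0.0,0,0,0]

```text
time_s: 8.27
ee_pos: [0.5001, 0.0118, 0.0835]
orientation: [-0.047, 0.999, -0.0, -0.001]
contact_force: [1.9, -1.6, 0.2]
opening: 0.006
grasp_force: 0.8
```

```bash
python3 -c "
from h import *
st()"
```

```text
t 8.27 pos [0.5001 0.0118 0.0835] yawx-reader -180.69 reader mm [-28.4  96.9] F [ 1.9 -1.6  0.2] open 0.0057137745530684006
ring polar 184.1 98.9 j [ 0.42  0.74 -0.77  2.    0.79  0.72  0.82] tilt [-1.1e-03 -2.0e-04 -1.0e+00]
```

Small steps now, watching for the force rise at the stop.

Request:
send_rows:
  commands:
    - [1,0.05,0,0,0]
    - [1,0.05,0,0,0]
    - [1,0.05,0,0,0]
    - [1,0.03,0,0,0]
    - [1,0.0,0,0,0]

```text
time_s: 8.68
ee_pos: [0.493, 0.0113, 0.0836]
orientation: [-0.047, 0.999, 0.0, -0.0]
contact_force: [1.5, -0.4, -0.5]
opening: 0.002
grasp_force: 0.8
```

Request:
send_rows:
  commands:
    - [1,0.03,0,0,0]
    - [1,0.03,0,0,0]
    - [1,0.02,0,0,0]
    - [1,0.0,0,0,0]
    - [1,0.0,0,0,0]

```text
time_s: 9.1
ee_pos: [0.4912, 0.0113, 0.0838]
orientation: [-0.048, 0.999, 0.0, 0.001]
contact_force: [4.9, 0.0, -2.8]
opening: 0.006
grasp_force: 2.3
```

Request:
send_rows:
  commands:
    - [1,0.03,0,0,0]
    - [1,0.02,0,0,0]
    - [1,0.0,0,0,0]
    - [1,0.0,0,0,0]
    - [1,0.0,0,0,0]

```text
time_s: 9.52
ee_pos: [0.491, 0.0114, 0.084]
orientation: [-0.047, 0.999, 0.001, 0.003]
contact_force: [8.0, -0.5, -4.5]
opening: 0.005
grasp_force: 3.7
```

Request:
send_rows:
  commands:
    - [1,0.03,0,0,0]
    - [1,0.02,0,0,0]
    - [1,0.0,0,0,0]
    - [1,0.0,0,0,0]
    - [1,0.0,0,0,0]

```text
time_s: 9.93
ee_pos: [0.4908, 0.0114, 0.0843]
orientation: [-0.047, 0.999, 0.002, 0.004]
contact_force: [10.1, 0.3, -6.9]
opening: 0.007
grasp_force: 5.1
```

```bash
python3 -c "
from h import *
st()"
```

```text
t 9.93 pos [0.4908 0.0114 0.0843] yawx-reader -180.69 reader mm [-37.6  97.5] F [10.1  0.3 -6.9] open 0.006878209194784741
ring polar 186.3 101.6 j [ 0.43  0.73 -0.77  2.03  0.8   0.7   0.8 ] tilt [ 0.0088  0.0035 -1.    ]
```

Force rose to 10 N with no further motion at finger x = −37.6 mm, which matches the hard stop. I'll back off and lift.

Request:
send_rows:
  commands:
    - [1,-0.2,0,0,0]
    - [1,-0.1,0,-0.3,0]
    - [1,0,0,-0.5,0]
    - [1,0,0,-0.6,0.04]
    - [1,0,0,0,0.04]

```text
time_s: 10.35
ee_pos: [0.4981, 0.0132, 0.1424]
orientation: [0.08, 0.997, 0.001, 0.0]
contact_force: [0.0, 0.4, -0.3]
opening: 0.008
grasp_force: 0.0
```

Request:
send_rows:
  commands:
    - [1,0,0,0,0.04]
    - [1,0,0,0,0.04]
    - [1,0,0,0,0.04]
    - [1,0,0,0,0]
    - [1,0,0,0,0]

```text
time_s: 10.77
ee_pos: [0.4967, 0.0121, 0.1394]
orientation: [0.26, 0.966, -0.001, -0.001]
contact_force: [0.3, -0.2, -0.6]
opening: 0.009
grasp_force: 0.0
```

```bash
python3 -c "
from h import *
s,R,r=st();a=np.radians(233);go(R,r,.058*np.cos(a),-.085+.058*np.sin(a),.14,s)
p=arm.read_camera('top');cv2.imwrite('pics/t2.png',cv2.resize(p['image'][160:340,240:480,::-1],(800,600),interpolation=2))"
```

```text
t 10.77 pos [0.4967 0.0121 0.1394] yawx-reader 143.73 reader mm [-31.6  97.5] F [ 0.3 -0.2 -0.6] open 0.008798254236511802
ring polar 185.3 99.8 j [ 0.39  0.61 -0.69  1.96  0.55  0.76  0.42] tilt [-3.2e-03 -5.0e-04 -1.0e+00]
units [-3.319 -4.661 -0.013]
```

View pics/t2.png

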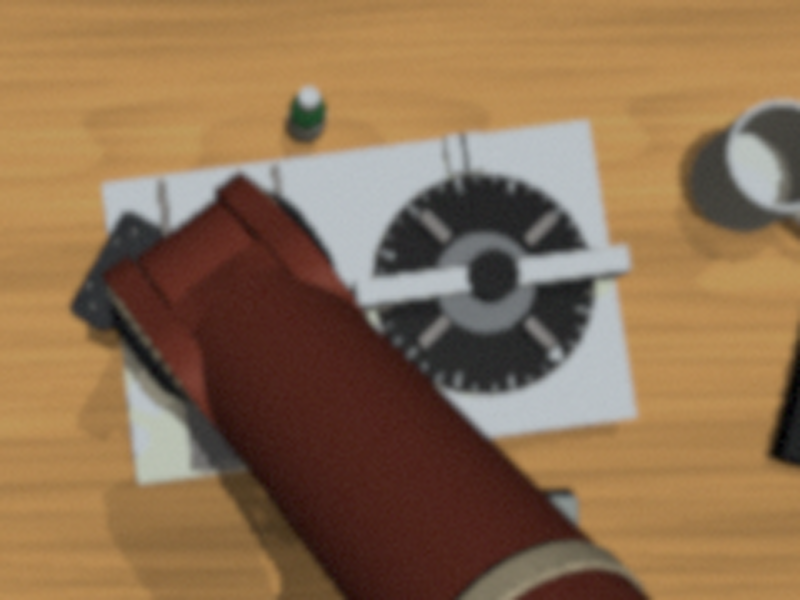

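The top picture shows the arm over the cover side, the back of the rails now bare, and the ring unchanged. Next I move above the ring start point.

Request:
send_rows:
  commands:
    - [1,-0.55,-0.77,0,0]
    - [1,-0.55,-0.77,0,0]
    - [1,-0.55,-0.77,0,0]
    - [1,-0.55,-0.77,0,0]
    - [1,-0.55,-0.77,0,0]

```text
time_s: 11.23
ee_pos: [0.5146, -0.1783, 0.1393]
orientation: [0.261, 0.965, 0.0, -0.001]
contact_force: [-0.0, 0.8, -0.8]
opening: 0.002
grasp_force: 0.0
```

Request:
send_rows:
  commands:
    - [1,-0.57,-0.81,0,0]
    - [1,0,0,0,0]
    - [1,0,0,0,0]
    - [1,0,0,0,0]
    - [1,0,0,0,0]

```text
time_s: 11.65
ee_pos: [0.5185, -0.2141, 0.1397]
orientation: [0.26, 0.966, 0.001, -0.0]
contact_force: [-0.0, -0.2, 0.4]
opening: 0.004
grasp_force: 0.0
```

```bash
python3 -c "
from h import *
s,R,r=st();a=np.radians(233);go(R,r,.058*np.cos(a),-.085+.058*np.sin(a),.084,s)
p=arm.read_camera('wrist')
T=np.eye(4);T[:3,:3]=R;T[:3,3]=s['ee_pos'];V=np.linalg.inv(T@np.array(p['T_tool_cam']))
im=p['image'][:,:,::-1].copy()
def pr(x,y,z):
    w=V@np.r_[world(P,(x,y)),z,1];return cv2.projectPoints(np.array([[w[0],-w[1],-w[2]]]),np.zeros(3),np.zeros(3),np.array(p['intrinsics']),np.array(p['dist']))[0].ravel()
b=np.radians(216)
for k in range(4):
  for rr in(.04,.066):
    q=pr(rr*np.cos(b+k*np.pi/2),-.085+rr*np.sin(b+k*np.pi/2),.07)
    if abs(q).max()<900: cv2.drawMarker(im,tuple(int(v) for v in q),(0,0,255),0,10)
cv2.imwrite('pics/w3.png',im)"
```

```text
t 11.65 pos [ 0.5185 -0.2141  0.1397] yawx-reader 143.73 reader mm [ -34.1 -129.7] F [-0.  -0.2  0.4] open 0.003845217497205124
ring polar 56.2 232.7 j [ 0.79  0.7  -0.7   1.79  0.57  0.87  0.86] tilt [-5.0e-04  1.8e-03 -1.0e+00]
units [-0.01  -0.047  1.392]
```

View pics/w3.png

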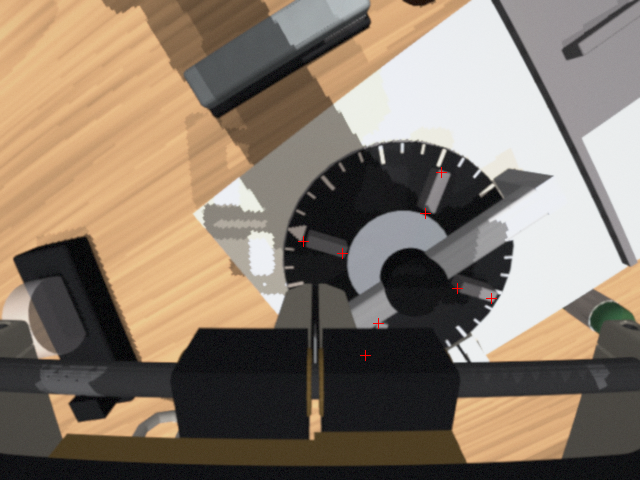

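The red markers sit on the ribs (zero triangle and rib near (297,235)–(343,253)), so the ring pose is confirmed. Now I descend into the gap.

Request:
send_rows:
  commands:
    - [1,0,-0.05,0.4,0]
    - [1,0,0,0.4,0]
    - [1,0,0,0.3,0]
    - [1,0,0,0.2,0]
    - [1,0,0,0.1,0]

```text
time_s: 12.12
ee_pos: [0.5173, -0.2169, 0.0826]
orientation: [0.261, 0.965, 0.0, -0.001]
contact_force: [0.6, 0.3, 0.3]
opening: 0.006
grasp_force: 0.0
```

```bash
cat > arc.py <<'E'
from h import *
import sys
# rows for an arc from the present pose: radius .058, finger angle a0 -> a1 (deg, reader), n rows
s,R,r=st();a1=float(sys.argv[1]);n=int(sys.argv[2]);rad=float(sys.argv[3]) if len(sys.argv)>3 else .058
q=r-[0,-.085];a0=np.degrees(np.arctan2(q[1],q[0]))%360;r0=np.hypot(*q)
yaw=np.arctan2(R[1,0],R[0,0])-P[2]
y1=np.radians(a1-90)
y1=yaw+(y1-yaw+np.pi/2)%np.pi-np.pi/2 if abs(a1-a0)<60 else y1
prev=r;py=yaw
for k in range(1,n+1):
    f=k/n;a=np.radians(a0+(a1-a0)*f);ra=r0+(rad-r0)*min(1,2*f)
    t=np.array([ra*np.cos(a),-.085+ra*np.sin(a)]);d=t-prev;ny=yaw+(y1-yaw)*f
    tx=np.array([np.cos(py),np.sin(py)]);ty=np.array([np.sin(py),-np.cos(py)])
    print([1,round(d@tx/.04,3),round(d@ty/.04,3),0,round(-(ny-py)/np.pi,4)],end=',');prev=t;py=ny
print()
E
python3 arc.py 215 5
```

```text
t 12.12 pos [ 0.5173 -0.2169  0.0826] yawx-reader 143.62 reader mm [ -35.7 -132.3] F [0.6 0.3 0.3] open 0.006289545173017226
ring polar 59.2 233.0 j [ 0.75  0.77 -0.64  1.83  0.65  0.76  0.8 ] tilt [-1.7e-03  9.0e-04 -1.0e+00]
[1, np.float64(0.092), np.float64(0.016), 0, np.float64(0.0207)],[1, np.float64(0.091), np.float64(0.016), 0, np.float64(0.0207)],[1, np.float64(0.091), np.float64(0.01), 0, np.float64(0.0207)],[1, np.float64(0.091), np.float64(0.003), 0, np.float64(0.0207)],[1, np.float64(0.091), np.float64(0.003), 0, np.float64(0.0207)],
```

Request:
send_rows:
  commands:
    - [1,0.091,0.01,0,0.02]
    - [1,0.091,0.01,0,0.02]
    - [1,0.091,0.005,0,0.02]
    - [1,0.091,0.003,0,0.02]
    - [1,0.091,0.003,0,0.02]

```text
time_s: 12.53
ee_pos: [0.5047, -0.2072, 0.084]
orientation: [0.411, 0.912, -0.001, 0.001]
contact_force: [0.2, -3.2, -2.2]
opening: 0.011
grasp_force: 1.4
```

Request:
send_rows:
  commands:
    - [1,0.091,0.003,0,0.02]
    - [1,0.091,0.003,0,0.02]
    - [1,0.091,0.003,0,0.02]
    - [1,0.091,0.003,0,0.02]
    - [1,0.091,0.003,0,0.02]

```text
time_s: 12.95
ee_pos: [0.4939, -0.1922, 0.0839]
orientation: [0.549, 0.836, -0.001, 0.0]
contact_force: [0.0, -3.6, -0.7]
opening: 0.006
grasp_force: 1.5
```

```bash
python3 arc.py 179 5
```

```text
t 12.95 pos [ 0.4939 -0.1922  0.0839] yawx-reader 107.29 reader mm [ -56.3 -105.3] F [ 0.  -3.6 -0.7] open 0.005923508395642198
ring polar 59.8 199.8 j [ 0.63  0.69 -0.46  1.93  0.5   0.64  0.26] tilt [-7.0e-04 -2.7e-03 -1.0e+00]
[1, np.float64(0.108), np.float64(0.018), 0, np.float64(0.0203)],[1, np.float64(0.107), np.float64(0.018), 0, np.float64(0.0203)],[1, np.float64(0.106), np.float64(0.01), 0, np.float64(0.0203)],[1, np.float64(0.105), np.float64(0.002), 0, np.float64(0.0203)],[1, np.float64(0.105), np.float64(0.003), 0, np.float64(0.0203)],
```

Request:
send_rows:
  commands:
    - [1,0.093,0.008,0,0.02]
    - [1,0.093,0.008,0,0.02]
    - [1,0.093,0.006,0,0.02]
    - [1,0.093,0.005,0,0.02]
    - [1,0.093,0.005,0,0.02]

```text
time_s: 13.37
ee_pos: [0.4885, -0.1738, 0.0837]
orientation: [0.673, 0.74, -0.002, -0.001]
contact_force: [-3.2, -2.5, 0.5]
opening: 0.002
grasp_force: 1.5
```

Request:
send_rows:
  commands:
    - [1,0.093,0.005,0,0.02]
    - [1,0.093,0.005,0,0.02]
    - [1,0.093,0.005,0,0.02]
    - [1,0.093,0.005,0,0.02]
    - [1,0,0,0,0]

```text
time_s: 13.78
ee_pos: [0.4894, -0.1572, 0.0837]
orientation: [0.759, 0.651, -0.002, -0.001]
contact_force: [-1.5, -1.1, -0.5]
opening: 0.001
grasp_force: 1.1
```

```bash
python3 arc.py 143 6
python3 - <<'E'
from h import *
p=arm.read_camera('top');cv2.imwrite('pics/t4.png',cv2.resize(p['image'][190:310,320:480,::-1],(800,600),interpolation=2))
E
```

```text
t 13.78 pos [ 0.4894 -0.1572  0.0837] yawx-reader 75.12 reader mm [-57. -70.] F [-1.5 -1.1 -0.5] open 0.0011557174925068063
ring polar 59.0 165.2 j [ 0.46  0.65 -0.3   1.97  0.34  0.57 -0.21] tilt [-3.7e-03 -6.0e-04 -1.0e+00]
[1, np.float64(0.095), np.float64(0.011), 0, np.float64(0.0205)],[1, np.float64(0.094), np.float64(0.011), 0, np.float64(0.0205)],[1, np.float64(0.094), np.float64(0.011), 0, np.float64(0.0205)],[1, np.float64(0.094), np.float64(0.003), 0, np.float64(0.0205)],[1, np.float64(0.094), np.float64(0.003), 0, np.float64(0.0205)],[1, np.float64(0.094), np.float64(0.003), 0, np.float64(0.0205)],
```

View pics/t4.png

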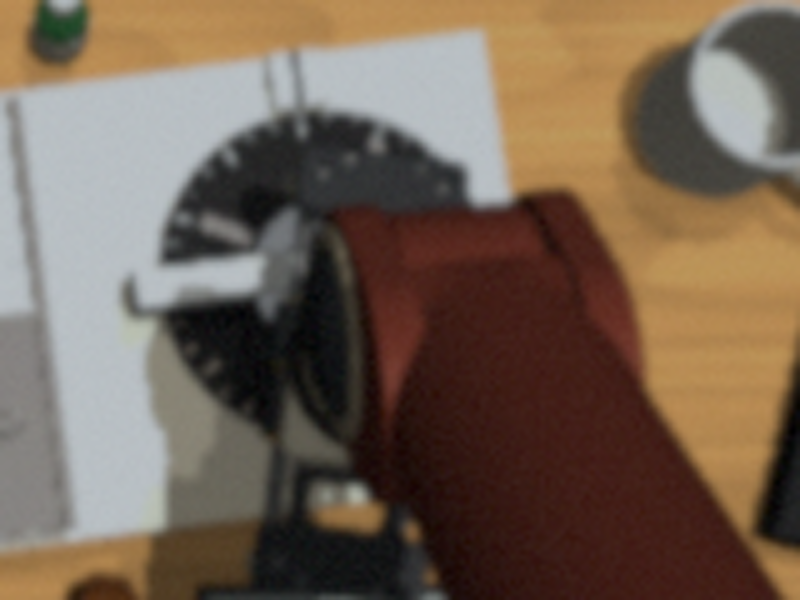

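The top picture shows the hand over the front of the ring, one visible rib at crop (228,229), and the cover at the left edge over the front.

Run:
```python
from h import *
p=arm.read_camera('top')
ax=world(P,(0,-.085))
for u,v,h in((228,229,.07),(200,221,.07),(252,238,.07),(376,140,.054),(298,125,.054)):
  q=ray(p,((u+.5)/5-.5+320,(v+.5)/5-.5+190),h)[:2]-ax;print(np.hypot(*q),np.degrees(np.arctan2(q[1],q[0])-P[2])%360)
```

```text
0.05284862896623939 61.422549161093514
0.06655498848800774 62.442512344903506
0.04076301852697823 61.34533918938046
0.06937212626293136 331.8464334134743
0.07343255054419941 2.792268795005909
```

Request:
send_rows:
  commands:
    - [1,0.094,0.011,0,0.02]
    - [1,0.094,0.011,0,0.02]
    - [1,0.094,0.008,0,0.02]
    - [1,0.094,0.005,0,0.02]
    - [1,0.094,0.003,0,0.02]

```text
time_s: 14.3
ee_pos: [0.4961, -0.1402, 0.0835]
orientation: [0.852, 0.523, -0.001, -0.001]
contact_force: [-4.0, -1.1, 1.9]
opening: 0.004
grasp_force: 1.7
```

Request:
send_rows:
  commands:
    - [1,0.07,0.003,0,0.015]
    - [1,0.06,0.003,0,0.013]
    - [1,0,0,0,0]
    - [1,0,0,0,0]
    - [1,0,0,0,0]

```text
time_s: 14.72
ee_pos: [0.5, -0.1353, 0.0836]
orientation: [0.873, 0.487, -0.0, -0.0]
contact_force: [-2.3, 0.4, 0.5]
opening: 0.003
grasp_force: 1.0
```

```bash
python3 arc.py 133 5
python3 - <<'E'
from h import *
p=arm.read_camera('top');cv2.imwrite('pics/t5.png',cv2.resize(p['image'][190:280,330:450,::-1],(800,600),interpolation=2))
E
```

```text
t 14.72 pos [ 0.5    -0.1353  0.0836] yawx-reader 52.16 reader mm [-44.1 -49.4] F [-2.3  0.4  0.5] open 0.0032888613364774294
ring polar 56.7 141.1 j [ 0.34  0.64 -0.18  1.96  0.21  0.55 -0.53] tilt [-4.e-04  5.e-04 -1.e+00]
[1, np.float64(0.041), np.float64(-0.012), 0, np.float64(0.0102)],[1, np.float64(0.041), np.float64(-0.012), 0, np.float64(0.0102)],[1, np.float64(0.041), np.float64(-0.006), 0, np.float64(0.0102)],[1, np.float64(0.041), np.float64(0.001), 0, np.float64(0.0102)],[1, np.float64(0.041), np.float64(0.001), 0, np.float64(0.0102)],
```

View pics/t5.png

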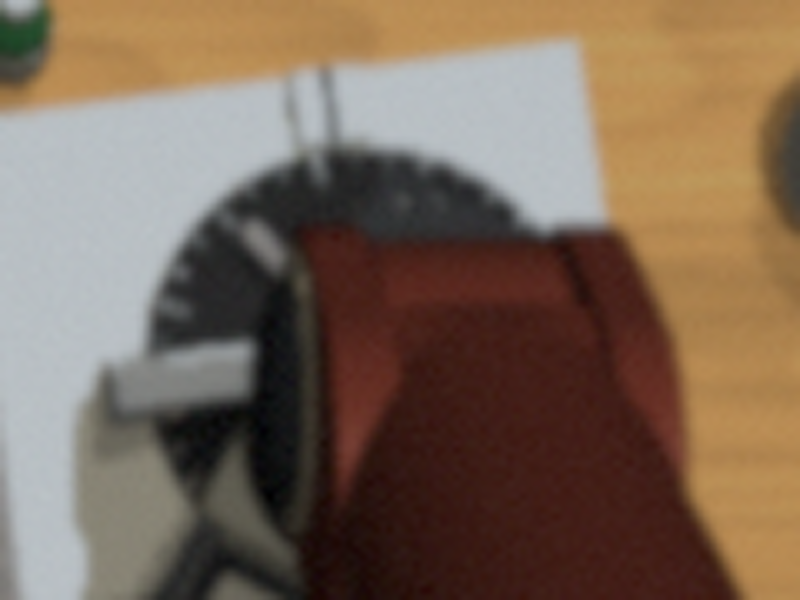

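The picture shows a rib at crop (263,246), its outer end near (245,225), the index line near (335,120), and a long tick just beside it at (320,165).

Run:
```python
from h import *
p=arm.read_camera('top')
ax=world(P,(0,-.085))
for u,v,h in((263,246,.07),(248,228,.07),(320,167,.054),(176,308,.054),(335,120,.054)):
  q=ray(p,((u+.5)*.15-.5+330,(v+.5)*.15-.5+190),h)[:2]-ax;print(np.hypot(*q),np.degrees(np.arctan2(q[1],q[0])-P[2])%360)
```

```text
0.056835435404296114 37.18997586219634
0.06514894652908862 36.45884531619194
0.07417292439571642 5.790569503457181
0.07273604153029621 66.14524234545827
0.0902741264702716 359.69770417900304
```

Request:
send_rows:
  commands:
    - [1,0.035,0,0,0.0076]
    - [1,0.035,0,0,0.0076]
    - [1,0.035,0,0,0.0076]
    - [1,0.035,0,0,0.0076]
    - [1,0,0,0,0]

```text
time_s: 15.23
ee_pos: [0.5038, -0.1306, 0.0837]
orientation: [0.896, 0.444, 0.0, 0.0]
contact_force: [-2.2, -0.6, -1.0]
opening: 0.004
grasp_force: 1.3
```

Request:
send_rows:
  commands:
    - [1,0,0,0,0]
    - [1,0,0,0,0]
    - [1,0,0,0,0]
    - [1,0,0,0,0]
    - [1,0,0,0,0]

```text
time_s: 15.65
ee_pos: [0.5037, -0.1307, 0.0837]
orientation: [0.896, 0.444, 0.0, 0.0]
contact_force: [-1.4, -0.8, -1.1]
opening: 0.002
grasp_force: 0.8
```

Run:
```python
from h import *
st()
p=arm.read_camera('top');cv2.imwrite('pics/t6.png',cv2.resize(p['image'][190:280,330:450,::-1],(800,600),interpolation=2))
```

```text
t 15.65 pos [ 0.5037 -0.1307  0.0837] yawx-reader 46.6 reader mm [-39.9 -45.2] F [-1.4 -0.8 -1.1] open 0.0023122341541685263
ring polar 56.4 135.1 j [ 0.31  0.64 -0.15  1.96  0.17  0.55 -0.61] tilt [ 8.e-04  3.e-04 -1.e+00]
```

View pics/t6.png

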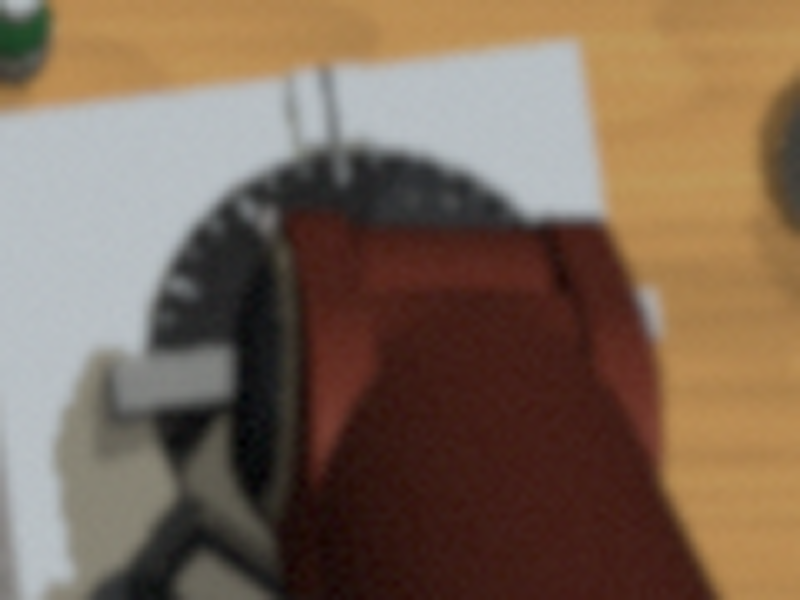

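The long tick at (341,168) is now in line with the index line (330,110). I'll back off, lift and clear the view.

Request:
send_rows:
  commands:
    - [1,-0.1,0,0,0]
    - [1,-0.1,0,0,0]
    - [1,0,0,0,0]
    - [1,0,0,-0.5,0]
    - [1,0,0,-0.8,0]

```text
time_s: 16.12
ee_pos: [0.4969, -0.1369, 0.134]
orientation: [0.896, 0.444, -0.002, -0.002]
contact_force: [0.6, -0.7, 0.0]
opening: 0.002
grasp_force: 0.0
```

Request:
send_rows:
  commands:
    - [1,0,0,-0.9,0]
    - [1,0,0,-0.9,0]
    - [1,0,0,-0.9,0]
    - [1,0.67,-0.63,0,0]
    - [1,0.67,-0.63,0,0]

```text
time_s: 16.53
ee_pos: [0.493, -0.0658, 0.2466]
orientation: [0.898, 0.441, 0.004, 0.003]
contact_force: [0.0, 0.6, -0.7]
opening: 0.001
grasp_force: 0.0
```

Request:
send_rows:
  commands:
    - [1,0.67,-0.63,0,0]
    - [1,0.67,-0.63,0,0]
    - [1,0.67,-0.63,0,0]
    - [1,0.67,-0.63,0,0]
    - [1,0,0,0,0]

```text
time_s: 16.95
ee_pos: [0.4746, 0.092, 0.2446]
orientation: [0.893, 0.45, 0.003, -0.003]
contact_force: [-0.3, 0.6, 0.4]
opening: 0.005
grasp_force: 0.0
```

Run:
```python
from h import *
st()
p=arm.read_camera('top');cv2.imwrite('pics/t7.png',cv2.resize(p['image'][190:310,290:450,::-1],(800,600),interpolation=2))
```

```text
t 16.95 pos [0.4746 0.092  0.2446] yawx-reader 47.4 reader mm [-45.1 179.3] F [-0.3  0.6  0.4] open 0.005114162983436576
ring polar 268.1 99.7 j [-0.03  0.37 -0.27  1.89  0.12  0.9  -1.  ] tilt [ 0.0022  0.0069 -1.    ]
```

View pics/t7.png

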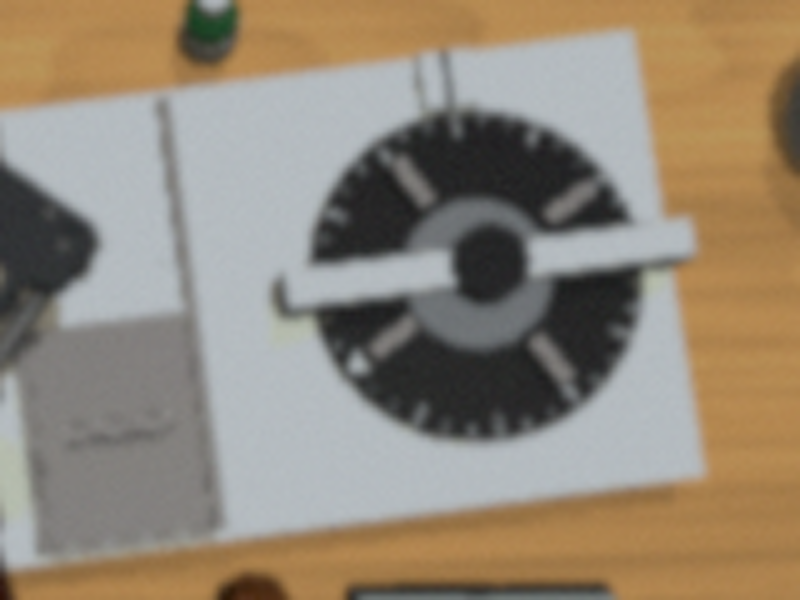

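The picture shows the cover home at the front, ribs at crop (414,181), (572,202), (393,338) and (552,360), the zero triangle at (358,366), and the long tick (458,128) at the index line. I'll compute the reading.

Run:
```python
from h import *
p=arm.read_camera('top')
ax=world(P,(0,-.085))
def A(u,v,h,c=ax):
  w=ray(p,((u+.5)/5-.5+290,(v+.5)/5-.5+190),h)[:2];q=w-c;return w,np.hypot(*q),np.degrees(np.arctan2(q[1],q[0])-P[2])%360
R=[(414,181),(572,202),(552,360),(393,338)]
W=[A(*r,.07)[0] for r in R];c=np.mean(W,0);print('centre',c,ax)
for n,cc in(('axis',ax),('mean',c)):print(n,[A(*r,.07,cc)[1:] for r in R],'zero',A(358,366,.054,cc)[1:],'tick',A(458,128,.054,cc)[1:],'idx',A(447,80,.054,cc)[1:])
w=A(130,540,.0505)[0];d=w-P[:2];print('cover front x',np.cos(P[2])*d[0]+np.sin(P[2])*d[1],'expect -.103')
```

```text
centre [ 0.54719497 -0.1659328 ] [ 0.54766751 -0.16601497]
axis [(np.float64(0.05279190870611972), np.float64(29.73048467678363)), (np.float64(0.05348532349346171), np.float64(299.2483695927994)), (np.float64(0.05353587929356139), np.float64(208.80607820509613)), (np.float64(0.053993453360681315), np.float64(119.89223201398703))] zero (np.float64(0.07315406542380962), np.float64(120.08961055253407)) tick (np.float64(0.07126581001783515), np.float64(359.19478373072945)) idx (np.float64(0.09536281162162859), np.float64(0.4729181028117216))
mean [(np.float64(0.05312788694844525), np.float64(29.36016516940726)), (np.float64(0.05382693205150539), np.float64(299.6078838414146)), (np.float64(0.05319658787264014), np.float64(209.1700523834356)), (np.float64(0.05365016962509021), np.float64(119.53564298939902))] zero (np.float64(0.07280935463093295), np.float64(119.82779077285389)) tick (np.float64(0.07172880880638481), np.float64(359.09444199480043)) idx (np.float64(0.09582287961680394), np.float64(0.3916516410620632))
cover front x -0.10429423624946679 expect -.103
```

The scale reads about 119.5°, the cover is home, and the arm is clear of everything.

```bash
python3 -c "
from cell import arm
print(arm.sign_off())"
```

```text
the job is handed in; nothing more can be done
None
```

I pushed the cover home against its end stop, turned the ring to about 119.5° (measured from the top camera), cleared the arm of everything without touching the bridge or the other objects, and handed the job in at about 17 s; no verdict came back.

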